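# Gauge the open joint and hold the lens over it

### The job

Take the gauge out of its stand and push its blade down into the far gap of the painted panel's open joint (the gap farther from the lens boom's post) until its shoulder rests on the panel, and let go of it. Then squeeze the release plate on the boom's head and, keeping it squeezed, pull the lens out past the first stop to its second stop, over the gauge. Finish holding it there: the boom springs back if let go, so the program must end with the gripper still squeezing the head at full extension, the gauge still seated and the bottle, tub and brush left alone.

Things in the scene. Friction and masses are not known exactly. Their poses are not given: they have to be found in the camera images.
- panel: Painted wooden panel lying fixed on the bench, 200 (x) x 280 (y) x 36 mm thick. Origin: centre of its underside; z up, its y axis runs along the board joint. The joint is a dark line down the middle along y, opened into two equal gaps, 70 mm apart.
- gap_near (a point): Mouth centre of the near gap (the one closer to the boom's post), level with the panel's top face; same axes as the panel. Opening 6.5 mm (x) x 24 mm (y), straight through the panel, rim chamfered 1.5 mm. Not to be used.
- gap_far (a point): Mouth centre of the far gap, level with the panel's top face (36 mm above the bench), at panel (0, -70, 36) mm; same axes as the panel. Opening 6.5 mm (x) x 24 mm (y), straight through, rim chamfered 1.5 mm. The blade goes in here, its width along y.
- stand: Fixed dark wooden stand, 70 (x) x 60 (y) x 36 mm high, with an upright slot 6.5 x 24 mm (long side along its y) in which the gauge starts upright. Origin: centre of its underside.
- gauge: Loose metal gap gauge, about 60 g, upright in the stand, shoulder on the stand's top. Origin: centre of the shoulder's underside; z up, x across the blade's thickness. Below it the blade, 4 (x) x 20 (y) mm, 28 long, last 4 mm narrowed to 2.5 x 17. Above: shoulder 14 x 30 x 6, then a grip 14 (x) x 22 (y) from z = 6 to 50 mm, taken across x. The same turned half round.
- gauge_tip (a point): Middle of the gauge blade's lower end, 28 mm below the gauge's origin. Axes as the gauge.
- boom: Lens boom fixed on the bench: foot 110 x 110 x 12 mm and post at boom (0, 310) mm carry a level outer tube 28 x 28 mm, centre line 130 mm above the bench, y 190 to 390 mm. Origin and axes coincide with the panel's (on the bench under the panel's centre); it telescopes along its -y axis. Head, inner tube and round lens slide as one.
- head_grip (a point): Grip point of the sliding head, 166 mm above the bench, at boom (-0.5, 160) mm when retracted; moves with the head; axes as the boom. Grip from above across x, one finger on the head's -x face (13.5 mm from this point), the other on the release plate on its +x side (18.5 mm away free, 13.5 squeezed). Head block: 24 (x) x 40 (y) mm, z 145 to 189 mm; below it no wider than 28 mm.
- lens (a point): Centre of the round lens (70 mm outer diameter ring) 128 mm above the bench, 90 mm ahead (boom -y) of the head's centre; it passes over the seated gauge, whose top is at 86 mm.
- lens_slide (a joint): Extension of the telescope (m), growing along boom -y: 0 retracted (start), first stop at 0.07, second stop (end of travel) 0.14. A spring pulls it back, 3 N at 0 to 6 N at 0.14. With the release plate out a catch bars 0.001 to 0.011 (the start) and 0.069 to 0.079 (the first stop), from either side; nothing catches it at the second stop.
- release (a joint): How far the release plate (26 along y, 28 high, 154 to 182 mm above the bench) is squeezed in (m), towards boom -x: 0 out, 0.005 fully in. Needs 4 N to start, 9 N fully in; the catch is clear from about 0.004. A grip of 25 to 30 N keeps it in and carries the pull.
- bottle: Bystander: glass bottle with cap, 50 mm diameter, 105 mm high, upright. Origin: centre of its underside.
- tub: Bystander: white plastic tub with lid, 84 mm diameter, 75 mm high. Origin: centre of its underside.
- brush: Bystander: flat brush, about 240 mm long, lying on the bench beyond the panel. Origin: at the bench, near its middle; lies along its x axis.
Mind the look-alikes: they are no part of the job. Of the things that look like the gauge, the smallest one is meant.

How it is judged (in metres and radians):
On the way, in this order (a step that is already met when the one before it is completed fails the run):
1. the gauge stands seated in the far gap, let go (z of gauge_tip in the frame of gap_far below -0.025 m and horizontal distance between gauge_tip and gap_far below 0.006 m and angle between gauge's own z axis and vertical below 0.14 rad and contact force between the fingers and gauge below 0.1 N), for 0.2 s.
2. the release plate is squeezed in while the boom is still retracted (value of joint release above 0.0035 m and value of joint lens_slide below 0.02 m), for 0.1 s.
3. the lens is pulled out to the second stop (value of joint lens_slide above 0.133 m), for 0.2 s.
At the end, for the whole second after the job is handed in: Still held: extension over 133 mm (second stop 140), plate squeezed over 3.5 mm, fingers pressing the boom over 3 N, lens within 20 mm of above the gauge; gauge let go in the far gap, blade at least 25 mm deep (28 home), tip within 6 mm of the gap centre, lean under 0.14 rad (all of step 1 and value of joint lens_slide above 0.133 m and value of joint release above 0.0035 m and contact force between the fingers and boom above 3 N and horizontal distance between lens and gauge below 0.02 m); the arm keeps its last pose, push and grip.
It fails at once if the bottle is knocked about (moved more than 30 mm) (distance of bottle from where it was at the start of the episode above 0.03 m).
It fails at once if the tub is knocked about (moved more than 30 mm) (distance of tub from where it was at the start of the episode above 0.03 m).
It fails at once if the brush is knocked about (moved more than 30 mm) (distance of brush from where it was at the start of the episode above 0.03 m).
It also fails if it takes over 56 s, if anything falls off the work surface, if the arm or the gripper's body presses on something with over 40 N, if the wrist force passes 120 N, or if a joint passes its speed limit or range.

### The arm

A 6-joint arm with a two-finger parallel gripper is mounted at the origin on the work surface. World frame = base frame: x ahead of the robot, y to its left, z up, the work surface at z = 0. Lengths are in mm, angles in degrees, forces in N, time in s.
With the tool pointing down it reaches from about 350 to 850 mm from the base axis. Payload 8.1 kg.
Tool frame: the origin (TCP) lies at the very end of the fingers, on their centre line; the grasp point (between the pads) lies 19 mm behind it (tcp_to_grasp is the distance from the TCP to the grasp point, in mm); z points along the fingers, x is the direction in which the jaws open and shut, and the axes are right-handed (so a half turn about z gives the same grasp; the last joint's range is limited). The gripper opens to 85 mm and grips with 20 to 120 N. Pads are 22 mm wide; open, the fingers measure 114 mm over their backs; the gripper's body (76 mm by 85 mm) begins 54 mm behind the grasp point. The pads swing forward as they close: fully open they stand 13 mm farther back than shut.
Start: joints at [71.196, 7.471, 85.268, -0, 87.261, -4.893], TCP at [144.23, 582.411, 231.292] pointing down, gripper open.
Joint ranges: [-169.43, 169.43], [-51.17, 129.36], [1.28, 143.12], [-76.62, 256.62], [0, 156.53], [-152.29, 152.29]. Speed limits (degrees/s): [136.94, 136.94, 159.86, 180, 180, 180].

### API

Orientations are given as [roll, pitch, yaw] about the fixed x, y, z axes, in that order (R = Rz(yaw) Ry(pitch) Rx(roll)).
In Python, from bench import * gives the robot as it stands. The module is installed in compiled form; this text tells all that it offers.
- The arm moves only by the tool apply_moves, never from a script. Its argument "targets" is text: rows parted by semicolons, each of 7 numbers parted by spaces: the turn, a rotation vector about the tool's x, y, z in rad, then the shift along the tool's x, y, z in cm, then the finger opening in cm, from 0 to 8.54. A call has exactly 5 rows; each row is the pose to reach, as a shift and turn from the pose commanded when the call began, along the tool's axes at that moment; what a row does not reach only later rows make up. A row lasts 1/10 s, in which the tool goes at most 50 mm and 8.59 degrees, less where a joint would pass 70% of its speed; a pose out of reach is approached as far as the arm can. A call with a gripper value outside its range is refused whole. The fingers move at their own pace and stop on an object; "force" is the grip in N (left out, the last holds). Time passes only in rows, so rows that repeat a pose let the fingers close, or fill a call up. It gives the time, the measured TCP pose, the force and the opening at its end, in the units of the state.
- sense(): the state, without advancing time (a new reading comes with each control period).
- snapshot(name): name is "side" or "top" or "wrist"; returns the picture (420x560x3 uint8, red, green, blue); there is no depth.
- camera_model(name): a dict with "fx", "fy", "cx", "cy" (pixels), "position" and "attitude" of the camera in the world; the wrist camera has in their place "T_tool_cam" (4x4, takes a point from camera to tool coordinates, whose origin is the TCP and whose axes are the tool frame's). Camera axes: x right, y up, looking along -z (the intrinsics and any distortion apply to the point x, -y, -z); pixel columns grow to the right and rows downward; lengths in mm; the calibration is good to about 2 mm. A picture is of the moment at which its call begins: read the wrist's pose just before it. camera_model takes no time and is no camera call.
- hand_in(): hands the job in, once; it reports no verdict.
Trained networks look in the newest picture that a camera, given by its name, has taken for a name from the list of things; names that differ only in an ending like _2 or _b are one class to them, and where a whole thing is asked for, a point or a joint stands for the part that bears it (a point fixed in the world has none). Each returns a list of dicts, best first, with "confidence" (0 to 1); they miss things now and then, are a little off and sometimes report something else, mostly with a low value. They report only what shows in the picture. A call takes as long as a camera call. They do not tell look-alikes from the thing itself.
- recognise(camera, query): "at" ([row, column] in pixels, amid what is visible of it).
- place_of(camera, query): "at" ([row, column] in pixels: a listed point, or the origin of a listed thing).
The state is a dict: "time": time; "joint_pos": joint angles; "qd": joint speeds; "joint_efforts": joint torques, N m; "tool_pos": TCP position; "tcp_rot": TCP orientation; "ft_force": force on the tool from outside, world axes, zero at the start; "wrist_torque": the same for the moment, N m; "finger_gap": finger opening in mm.
Only numpy, scipy, OpenCV 4.12 (cv2) and the standard library are available. Lean on these libraries where they do the work, as an engineer would, in place of code of your own. Each camera call takes 0.05 s, during which the arm holds its last target. There are 200 camera calls.

## Working session

There is one attempt and no reset: what is moved stays moved. The work goes in short steps, Python scripts to look and compute and a tool call to move; the robot and the scene stay as the last step left them, time stands still between calls to the robot, and variables do not carry over. Pictures are saved under pics/ and viewed, about 8 in all and at most 12, crops included, and the job is handed in when it is done.

Besides the shell and the picture viewer there is one more tool, called in YAML: its name, and indented under it one key for each argument. apply_moves: Moves the arm, as the interface text tells. Its arguments: {"type":"object","properties":{"targets":{"type":"string"},"force":{"type":"number"}},"required":["targets"]}

```bash
mkdir -p pics; cat > h.py <<'E'
from bench import *
import numpy as np, cv2
from scipy.spatial.transform import Rotation as R
def save(im,f): cv2.imwrite('pics/'+f,cv2.cvtColor(im,cv2.COLOR_RGB2BGR))
def toolT():
    s=sense(); T=np.eye(4); T[:3,:3]=R.from_euler('xyz',s['tcp_rot'],degrees=True).as_matrix(); T[:3,3]=s['tool_pos']; return T
E
python3 - <<'E'
from h import *
s=sense();print(s)
ims=[]
for c in ['side','top','wrist']:
    print(c,camera_model(c))
    im=snapshot(c); ims.append(im); save(im,c+'0.png')
    for q in ['gauge','panel','gap_far','gap_near','stand','boom','head_grip','lens','bottle','tub','brush','gauge_tip']:
        try: print(q,[(np.round(d['at']).tolist(),round(d['confidence'],2)) for d in place_of(c,q)][:4])
        except Exception as e: print(q,e)
E
```

```text
{'time': 0.0, 'joint_pos': array([ 7.11947697e+01,  7.51481925e+00,  8.53310974e+01, -1.56684296e-03,
        8.72613144e+01, -4.89370417e+00]), 'qd': array([ 0.08239053,  0.0226457 ,  0.03070055,  0.07180512, -0.14959291,
       -0.05794245]), 'joint_efforts': array([ 2.70210250e-03, -5.69411445e+01, -5.00549948e+01,  1.50779401e-04,
        1.53220753e-02,  6.56990920e-06]), 'tool_pos': array([144.06669928, 581.86816485, 230.23002048]), 'tcp_rot': array([-1.79992412e+02,  1.06973601e-01,  7.60885572e+01]), 'ft_force': array([-0.24024333, -0.40580493, -0.12281193]), 'wrist_torque': array([-0.06653612,  0.07978919,  0.04294545]), 'finger_gap': 85.42056723773192}
side {'fx': 410.47390884912136, 'fy': 410.47390884912136, 'cx': 276.44571413447915, 'cy': 207.05547401317855, 'position': array([ 418.97015348, -757.00027306,  713.14011761]), 'attitude': array([ 50.51587896,   0.21384496, -17.61355509])}
gauge [([346.0, 218.0], 0.82), ([366.0, 270.0], 0.7)]
panel [([230.0, 233.0], 0.61), ([142.0, 226.0], 0.21)]
gap_far [([240.0, 231.0], 0.94)]
gap_near [([220.0, 228.0], 0.96)]
stand [([325.0
[... 911 characters left out ...]
2)]
brush [([149.0, 197.0], 0.79), ([255.0, 371.0], 0.35)]
gauge_tip [([261.0, 418.0], 0.84), ([258.0, 374.0], 0.59)]
wrist {'fx': 309.01948216420055, 'fy': 309.01948216420055, 'cx': 276.41882809048184, 'cy': 211.263872042629, 'T_tool_cam': array([[ 9.99999702e-01,  4.47340967e-04,  6.29982059e-04,
         4.45781269e-01],
       [ 6.11457534e-04, -9.56629650e-01, -2.91306262e-01,
        -7.42367364e+01],
       [ 4.72346292e-04,  2.91306560e-01, -9.56629638e-01,
        -1.43862246e+02],
       [ 0.00000000e+00,  0.00000000e+00,  0.00000000e+00,
         1.00000000e+00]])}
gauge []
panel []
gap_far []
gap_near []
stand []
boom []
head_grip []
lens []
bottle []
tub []
brush []
gauge_tip []
```

View pics/top0.png

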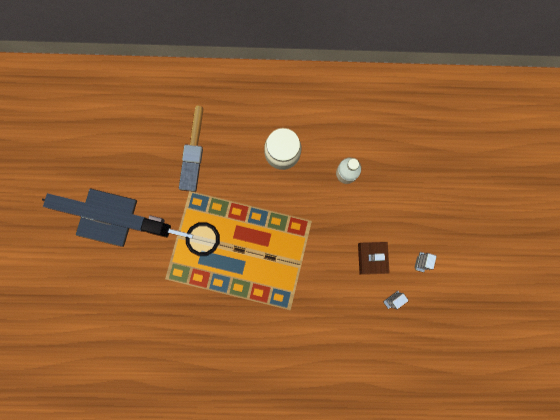

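View pics/side0.png

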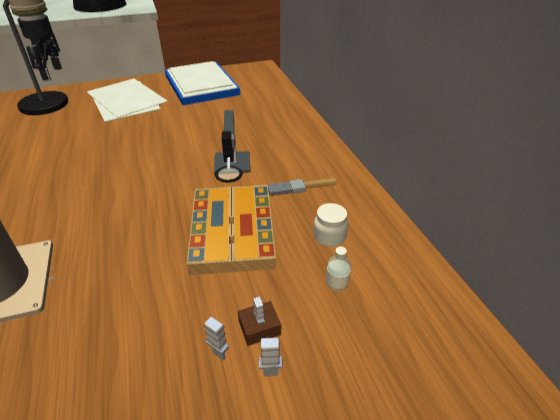

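```bash
cat >> h.py <<'E'
def ray(c,at,T=None):
    m=camera_model(c)
    if c=='wrist':
        M=T@m['T_tool_cam']; p=M[:3,3]; A=M[:3,:3]
    else: p=m['position']; A=R.from_euler('xyz',m['attitude'],degrees=True).as_matrix()
    d=A@np.array([(at[1]-m['cx'])/m['fx'],-(at[0]-m['cy'])/m['fy'],-1]); return p,d/np.linalg.norm(d)
def atz(c,at,z,T=None):
    p,d=ray(c,at,T); return p+d*(z-p[2])/d[2]
def tri(rs):
    A=np.zeros((3,3));b=np.zeros(3)
    for p,d in rs:
        P=np.eye(3)-np.outer(d,d);A+=P;b+=P@p
    x=np.linalg.solve(A,b); return x,[round(float(np.linalg.norm((np.eye(3)-np.outer(d,d))@(x-p))),1) for p,d in rs]
E
python3 - <<'E'
from h import *
np.set_printoptions(precision=1,suppress=True)
S={'gap_far':(240,231,256,268,36),'gap_near':(220,228,247,236,36),'lens':(176,228,237,203,128),'head':(142,229,226,154,166),'bottle':(284,335,172,349,0),'tub':(235,330,152,282,0),'brush':(188,302,149,197,0),'stand':(325,260,256,374,0),'g1':(346,218,299,394,0),'g2':(366,270,261,421,0),'g3':(326,261,257,372,36)}
for k,(a,b,c,d,z) in S.items():
    print(k,atz('side',(a,b),z),atz('top',(c,d),z),*tri([ray('side',(a,b)),ray('top',(c,d))]))
E
```

```text
gap_far [525.9 -56.7  36. ] [528.6 -49.4  36. ] [527.9 -49.3  28.8] [0.9, 0.9]
gap_near [534.6  15.8  36. ] [547.   21.2  36. ] [541.5  22.2  30.1] [5.9, 5.9]
lens [554.4  72.3 128. ] [560.9  81.5 128. ] [558.8  82.8 120.5] [2.6, 2.6]
head [581.1 167.7 166. ] [577.7 171.7 166. ] [579.9 172.  163.5] [2.0, 2.0]
bottle [ 720.9 -227.7    0. ] [ 727.9 -233.5    0. ] [ 722.9 -231.7    5.1] [4.0, 4.0]
tub [773.4 -78.3   0. ] [772.  -76.7   0. ] [773.2 -76.9  -1.4] [0.8, 0.8]
brush [775.  128.8   0. ] [774.5 120.8   0. ] [772.  119.8   7.3] [0.6, 0.6]
stand [ 532.9 -279.1   -0. ] [ 534.1 -290.4    0. ] [ 532.3 -287.7   12.6] [1.3, 1.3]
g1 [ 442.4 -300.    -0. ] [ 438.3 -335.     0. ] [ 440.6 -325.4   39.7] [0.6, 0.6]
g2 [ 526.4 -370.4    0. ] [ 524.6 -398.1    0. ] [ 522.5 -388.2   32.7] [1.0, 1.0]
g3 [ 528.4 -306.    36. ] [ 530.3 -278.6   36. ] [ 532.5 -285.1    4.7] [0.9, 0.9]
```

Three gauge-like things show: the one in the dark stand (top view row 257, col 376) is the smallest and is the one meant. The far gap is at (256,268), the head at about (226,155). I'll move above the stand and look from close by.

apply_moves:
  targets: "0 0 0.15 -4 3 0 8.5; 0 0 0.3 -8 7 0 8.5; 0 0 0.45 -12 11 0 8.5; 0 0 0.6 -16 15 0 8.5; 0 0 0.75 -20 18 0 8.5"

```text
time: 2.45
tool_pos: [263.3, 361.1, 231.4]
tcp_rot: [180.0, -0.0, 32.8]
ft_force: [1.0, -0.5, 0.9]
finger_gap: 85.4
```

```bash
cat >> h.py <<'E'
def plan(x,y,z,yaw):
    "total turn (rad) and shift (cm) in tool axes from the measured pose to a pointing-down pose"
    T=toolT(); G=R.from_euler('xyz',[180,0,yaw],degrees=True).as_matrix()
    rv=R.from_matrix(T[:3,:3].T@G).as_rotvec(); sh=T[:3,:3].T@(np.array([x,y,z])-T[:3,3])/10
    s=sense(); print('t',round(s['time'],2),'pos',np.round(s['tool_pos'],1),'rot',np.round(s['tcp_rot'],2),'gap',round(s['finger_gap'],1),'F',np.round(s['ft_force'],1))
    print('turn',np.round(rv,4),'shift',np.round(sh,3))
E
python3 -c "
from h import *
plan(537,-280,190,-12)"
```

```text
t 2.45 pos [263.3 361.1 231.4] rot [ 1.800e+02 -5.000e-02  3.279e+01] gap 85.4 F [ 1.  -0.5  0.9]
turn [-3.000e-04 -8.000e-04  7.817e-01] shift [-11.712  68.719   4.134]
```

apply_moves:
  targets: "0 0 0.15 -0.8 4.7 0 8.5; 0 0 0.3 -1.6 9.4 0 8.5; 0 0 0.45 -2.4 14.1 0 8.5; 0 0 0.6 -3.2 18.8 0 8.5; 0 0 0.75 -4 23.5 0 8.5"

```text
time: 2.95
tool_pos: [357.8, 142.3, 231.7]
tcp_rot: [-180.0, -0.1, -10.2]
ft_force: [0.5, -0.5, 0.2]
finger_gap: 84.9
```

```bash
python3 -c "
from h import *
plan(537,-280,190,-12)"
```

```text
t 2.95 pos [357.8 142.3 231.7] rot [-1.7996e+02 -7.0000e-02 -1.0190e+01] gap 84.9 F [ 0.5 -0.5  0.2]
turn [-0.0007 -0.0013  0.0316] shift [25.1   38.394  4.176]
```

apply_moves:
  targets: "0 0 0 2.5 4 0 8.5; 0 0 0 5 8 0 8.5; 0 0 0 7.5 12 0 8.5; 0 0 0 10 16 0 8.5; 0 0 0.03 12.5 19.5 0 8.5"

```text
time: 3.45
tool_pos: [447.6, -71.9, 231.6]
tcp_rot: [180.0, -0.1, -11.6]
ft_force: [0.6, 0.8, 0.4]
finger_gap: 84.8
```

apply_moves:
  targets: "0 0 0 2.5 3.9 1 8.5; 0 0 0 5 7.6 2 8.5; 0 0 0 7.5 11.4 3 8.5; 0 0 0 10 15 4 8.5; 0 0 0 12.5 18.8 4.1 8.5"

```text
time: 3.95
tool_pos: [531.7, -280.1, 188.4]
tcp_rot: [-179.9, 0.1, -11.6]
ft_force: [0.7, 0.5, 0.9]
finger_gap: 85.0
```

```bash
python3 - <<'E'
from h import *
plan(537,-280,190,-12)
T=toolT(); im=snapshot('wrist'); save(im,'w1.png'); np.save('T1',T)
for q in ['gauge','stand','gauge_tip']:
    for d in place_of('wrist',q): print(q,np.round(d['at']),round(d['confidence'],2),atz('wrist',d['at'],36,T).round(1))
E
```

```text
t 3.95 pos [ 531.7 -280.1  188.4] rot [-1.7994e+02  1.2000e-01 -1.1580e+01] gap 85.0 F [0.7 0.5 0.9]
turn [-0.001   0.0021  0.0073] shift [ 0.521 -0.115 -0.16 ]
gauge [252. 196.] 0.96 [ 436.9 -322.1   36. ]
gauge [293. 286.] 0.81 [ 519.9 -388.4   36. ]
gauge [201. 277.] 0.56 [ 530.7 -285.1   36. ]
stand [193. 277.] 0.85 [ 532.1 -277.2   36. ]
gauge_tip [241. 204.] 0.96 [ 448.9 -311.3   36. ]
gauge_tip [274. 286.] 0.71 [ 523.8 -365.8   36. ]
```

View pics/w1.png

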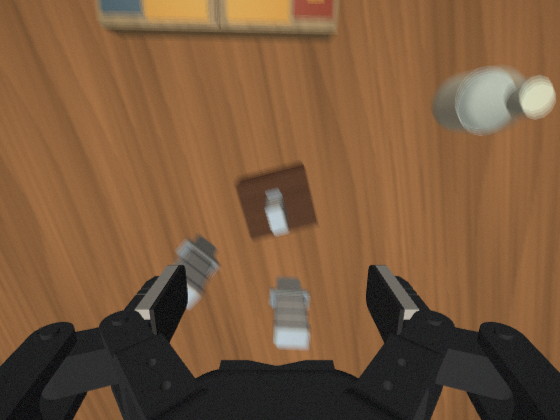

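```bash
python3 - <<'E'
from h import *
T=toolT(); im=snapshot('wrist'); np.save('T1',T); print(sense()['qd'].round(2),T[:3,3].round(1))
c=im[145:260,215:335]; save(cv2.resize(c,None,fx=5,fy=5,interpolation=cv2.INTER_CUBIC),'w1c.png')
c=snapshot('top')[225:300,330:450]; save(cv2.resize(c,None,fx=5,fy=5,interpolation=cv2.INTER_CUBIC),'t1c.png')
E
```

```text
[ 1.09 -1.93  1.03  0.1   0.04 -0.09] [ 531.6 -279.4  189.3]
```

View pics/w1c.png

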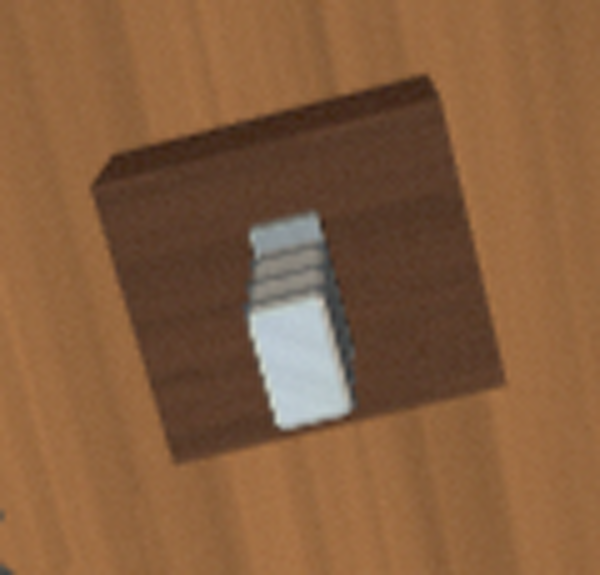

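The close crop shows the stand's top face (corners ≈ (93,187),(438,98),(503,382),(177,462) in crop) and the gauge's bright top (≈ (248,315),(325,292),(353,411),(280,430)), turned about 13° in the picture.

```bash
python3 - <<'E'
from h import *
T=np.load('T1.npy')
def q(ps,z):
    P=np.array([atz('wrist',(145+v/5,215+u/5),z,T)[:2] for u,v in ps]); 
    e=[P[1]-P[0],P[2]-P[3],P[2]-P[1],P[3]-P[0]]
    print(P.mean(0).round(1),[ (round(float(np.linalg.norm(v)),1),round(float(np.degrees(np.arctan2(v[1],v[0]))),1)) for v in e])
q([(93,187),(438,98),(503,382),(177,462)],36)
q([(248,315),(325,292),(353,411),(280,430)],86)
plan(531.5,-285,140,2.5)
E
```

```text
[ 529.1 -285.5] [(69.3, 2.9), (68.9, 3.0), (59.5, -87.5), (59.6, -87.1)]
[ 529.3 -285.2] [(13.4, 5.6), (12.9, 3.8), (21.5, -88.7), (21.1, -87.3)]
t 4.25 pos [ 531.9 -278.   190.5] rot [-179.98   -0.    -11.55] gap 85.2 F [-0.7  0.3  0.6]
turn [-3.000e-04 -1.000e-04 -2.452e-01] shift [0.105 0.694 5.052]
```

```bash
python3 -c "
from h import *
plan(529.2,-285.3,100,2.8)"
```

```text
t 4.25 pos [ 531.9 -278.   190.5] rot [-179.98   -0.    -11.55] gap 85.2 F [-0.7  0.3  0.6]
turn [-3.000e-04 -1.000e-04 -2.505e-01] shift [-0.115  0.771  9.052]
```

apply_moves:
  targets: "0 0 -0.12 0 0.4 2 5; 0 0 -0.25 -0.1 0.77 4.5 5; 0 0 -0.25 -0.1 0.77 7 5; 0 0 -0.25 -0.1 0.77 9 5; 0 0 -0.25 -0.1 0.77 9 5"

```text
time: 4.75
tool_pos: [527.5, -283.5, 97.7]
tcp_rot: [-179.8, 0.2, 2.8]
ft_force: [-0.0, 0.8, -0.3]
finger_gap: 50.2
```

```bash
python3 -c "
from h import *
plan(529.2,-285.3,48,2.8)
T=toolT(); im=snapshot('wrist'); np.save('T2',T); save(im,'w2.png');print(sense()['qd'].round(2))"
```

```text
t 4.75 pos [ 527.5 -283.5   97.7] rot [-179.83    0.22    2.84] gap 50.2 F [-0.   0.8 -0.3]
turn [-0.003   0.0039  0.0007] shift [0.18  0.206 4.968]
[-0.29 -1.29 -2.86  0.04  0.7   0.04]
```

View pics/w2.png

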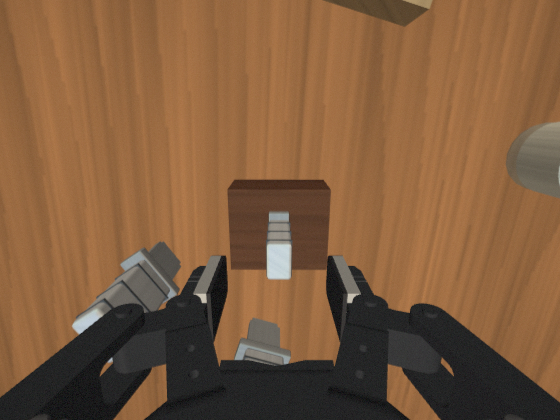

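The jaws straddle the gauge squarely: its top is at col 279 and the jaw middle is at col 279. Descending and gripping.

apply_moves:
  targets: "0 0 0 0.05 0.1 1.5 5; 0 0 0 0.1 0.15 3 5; 0 0 0 0.1 0.15 4.5 5; 0 0 0 0.1 0.15 5 5; 0 0 0 0.1 0.15 5 5"
  force: 40

```text
time: 5.3
tool_pos: [529.4, -286.9, 48.4]
tcp_rot: [-179.9, 0.1, 2.7]
ft_force: [-0.1, -1.2, 0.6]
finger_gap: 50.1
```

apply_moves:
  targets: "0 0 0 0 0 0 0.8; 0 0 0 0 0 0 0.8; 0 0 0 0 0 0 0.8; 0 0 0 0 0 0 0.8; 0 0 0 0 0 0 0.8"

```text
time: 5.8
tool_pos: [530.6, -288.0, 51.1]
tcp_rot: [180.0, -0.0, 2.7]
ft_force: [-4.3, -0.5, 5.9]
finger_gap: 13.5
```

```bash
python3 -c "
from h import *
plan(529.2,-285.3,140,2.8)"
```

```text
t 5.8 pos [ 530.6 -288.    51.1] rot [ 1.7996e+02 -2.0000e-02  2.7400e+00] gap 13.5 F [-4.3 -0.5  5.9]
turn [ 0.0007 -0.0003 -0.001 ] shift [-0.121 -0.267 -8.893]
```

apply_moves:
  targets: "0 0 0 0 0 -1 0.8; 0 0 0 0 0 -3 0.8; 0 0 0 0 0 -5 0.8; 0 0 0 0 0 -7 0.8; 0 0 0 0 0 -9 0.8"

```text
time: 6.3
tool_pos: [530.8, -287.4, 141.7]
tcp_rot: [180.0, -0.0, 2.8]
ft_force: [0.6, -1.6, -0.8]
finger_gap: 13.4
```

```bash
python3 -c "
from h import *
plan(512,-115,140,-12)"
```

```text
t 6.3 pos [ 530.8 -287.4  141.7] rot [ 1.80e+02 -5.00e-02  2.76e+00] gap 13.4 F [ 0.6 -1.6 -0.8]
turn [-1.000e-04 -9.000e-04  2.576e-01] shift [ -1.046 -17.308   0.165]
```

apply_moves:
  targets: "0 0 0.08 -0.3 -4.4 0 0.8; 0 0 0.17 -0.6 -8.8 0 0.8; 0 0 0.257 -0.9 -13 0 0.8; 0 0 0.257 -1 -17.3 0 0.8; 0 0 0.257 -1 -17.3 0 0.8"

```text
time: 6.8
tool_pos: [512.0, -110.4, 140.7]
tcp_rot: [-179.9, -0.0, -11.7]
ft_force: [0.6, -0.3, -0.6]
finger_gap: 13.3
```

apply_moves:
  targets: "0 0 0 0 0 0 0.8; 0 0 0 0 0 0 0.8; 0 0 0 0 0 0 0.8; 0 0 0 0 0 0 0.8; 0 0 0 0 0 0 0.8"

```text
time: 7.3
tool_pos: [512.2, -116.0, 140.2]
tcp_rot: [180.0, 0.0, -12.0]
ft_force: [0.4, -0.4, -0.2]
finger_gap: 13.2
```

```bash
python3 - <<'E'
from h import *
plan(512,-115,140,-12)
Ts=toolT(); im=snapshot('wrist'); np.save('T3',Ts); save(im,'w3.png')
print(toolT()[:3,3],sense()['qd'].round(1))
for q in ['gap_far','gap_near','gauge','gauge_tip']:
    for d in place_of('wrist',q): print(q,np.round(d['at'],1),round(d['confidence'],2),atz('wrist',d['at'],36,Ts).round(1))
E
```

```text
t 7.3 pos [ 512.2 -116.   140.2] rot [ 1.800e+02  1.000e-02 -1.205e+01] gap 13.2 F [ 0.4 -0.4 -0.2]
turn [ 0.      0.0002 -0.0008] shift [-0.035 -0.094  0.019]
[ 512.12897404 -115.83053864  140.17341229] [ 0.3  0.1  0.2 -0.   0.1  0.1]
gap_far [136.8 277.8] 0.89 [525.7 -57.6  36. ]
gap_near [ 31.3 277. ] 0.76 [540.4  14.1  36. ]
gauge [249.9 275.7] 0.75 [ 503.9 -151.3   36. ]
gauge_tip [229.8 274.7] 0.59 [ 507.  -132.8   36. ]
```

View pics/w3.png

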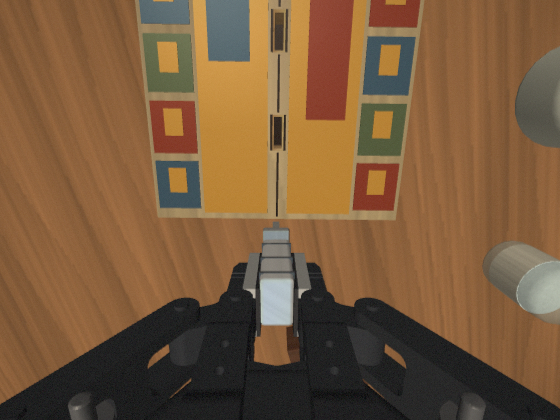

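The far gap shows at about (132,278), with the joint line nearly vertical at cols 277–280. The held gauge is at cols 262–295. I'll measure the gap and joint by dark pixels.

```bash
python3 - <<'E'
from h import *
im=cv2.imread('pics/w3.png'); T=np.load('T3.npy'); g=cv2.cvtColor(im,cv2.COLOR_BGR2GRAY)
for r in range(110,156,2): print(r,g[r,268:290])
L=[]
for r in list(range(60,110,5))+list(range(155,215,5)):
    w=255-g[r,272:284].astype(float); w=np.clip(w-np.median(w)-30,0,None); L.append((r,(w*np.arange(272,284)).sum()/w.sum() if w.sum() else -1))
print(np.round(L,1).tolist())
L=[l for l in L if l[1]>0]
P=np.array([atz('wrist',l,36,T)[:2] for l in L]); v=np.linalg.svd(P-P.mean(0))[2][0]; print('joint',v,P.mean(0),np.degrees(np.arctan2(-v[0]*np.sign(v[1]),abs(v[1]))))
E
```

```text
110 [157 157 157 157 155 155 156 156 151  69  56 129 153 151 149 151 150 149
 147 150 148 145]
112 [154 157 159 157 155 154 154 157 152 115  92 136 153 152 152 152 151 149
 148 150 146 143]
114 [154 155 118 118 121 151 148 151 152 150 151 151 148 150 149 150 135 133
 144 148 146 142]
116 [158 154  70  52  87 127 119 119 125 125 127 128 132 136 145 147  37  64
 148 147 146 144]
118 [157 154  70  49  89 123  40  45  40  45  39  43  45  62 136 145  39  60
 150 146 149 145]
120 [156 151  70  45  88 124  45  44  41  41  39  37  48  61 135 145  41  61
 150 147 142 144]
122 [155 152  64  46  86 126  46  43  43  43  42  44  42  62 131 138  34  60
 148 147 148 144]
124 [157 153  70  44  87 123  42  38  42  41  41  43  39  61 134 120  39  60
 147 151 147 142]
126 [155 154  67  48 107 123  39  38  44  43  43  42  41  62 130 119  42  60
 146 149 144 144]
128 [157 154  67  49 105 125  43  39  44  37  42  39  41  66 130 118  43  76
 147 147 145 143]
130 [156 153  67  53 106 123  42  40  40  40  38  39  40  69 135 122  44  76
 145 150 142 141]
132 [158 152  65  47 105 125  42  39  42  38  37  41  4
[... 809 characters left out ...]
151 114 102 129 141 142 146 147 147 145 147 151 148 145  95  87 115
 148 151 143 143]
152 [145 153 157 156 158 156 156 157 149 112 119 156 154 153 151 153 150 146
 149 144 142 143]
154 [146 146 148 153 155 158 158 156 121  40  78 155 154 153 153 152 149 149
 148 147 141 140]
[[60.0, 278.5], [65.0, 278.4], [70.0, 278.4], [75.0, 278.4], [80.0, 278.1], [85.0, 278.1], [90.0, 278.1], [95.0, 277.9], [100.0, 277.8], [105.0, 277.7], [155.0, 277.3], [160.0, 277.3], [165.0, 276.9], [170.0, 276.8], [175.0, 276.9], [180.0, 276.7], [185.0, 276.5], [190.0, 276.6], [195.0, 276.5], [200.0, 276.5], [205.0, 276.4], [210.0, 276.5]]
joint [-0.22255361 -0.97492045] [524.94749979 -59.60672175] -12.859063038240874
```

```bash
python3 - <<'E'
from h import *
im=cv2.imread('pics/w3.png'); a=cv2.resize(im[100:165,250:310],None,fx=6,fy=6,interpolation=cv2.INTER_CUBIC); b=cv2.resize(im[215:335,230:325],None,fx=4,fy=4,interpolation=cv2.INTER_CUBIC)
h=max(len(a),len(b)); o=np.zeros((h,a.shape[1]+b.shape[1]+4,3),np.uint8); o[:len(a),:a.shape[1]]=a; o[:len(b),a.shape[1]+4:]=b; cv2.imwrite('pics/c3.png',o)
E
```

```text
(no output)
```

View pics/c3.png

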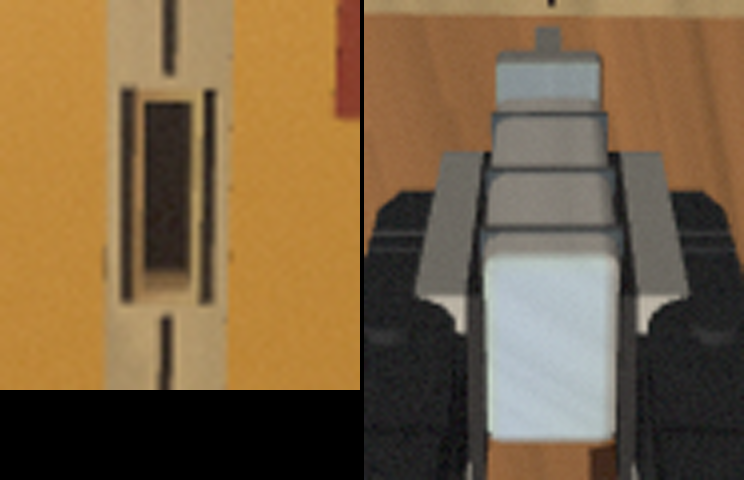

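```bash
python3 - <<'E'
from h import *
T=np.load('T3.npy'); yw=np.radians(-12.86); ex=np.array([np.cos(yw),np.sin(yw)]); ey=np.array([-np.sin(yw),np.cos(yw)])
def p(at,z): return atz('wrist',at,z,T)[:2]
a,b=p((115.5,277.7),36),p((149.5,277.4),36); gap=(a+b)/2; print('rim len',np.linalg.norm(a-b),'gap',gap)
print('mark width',np.linalg.norm(p((132,271),36)-p((132,284.4),36)))
print('net gap', p((136.8,277.8),36))
c=T[:2,3]; ztop=T[2,3]+35.5
cs=np.array([p((215+v/4,230+(u-364)/4),ztop) for u,v in [(493,252),(610,252),(617,440),(484,440)]])
tx=T[:2,0]; ty=T[:2,1]
for q in cs: print('topc tool',(q-c)@tx,(q-c)@ty)
print('mean',(cs.mean(0)-c)@tx,(cs.mean(0)-c)@ty)
q=p((215+28/4,276),ztop-78); print('tip front edge tool',(q-c)@tx,(q-c)@ty)
for u in (496,601):
  q=p((215+62/4,230+(u-364)/4),ztop-44); print('shoulder front',(q-c)@tx,(q-c)@ty)
np.save('gap',gap)
E
```

```text
rim len 25.69043747628722 gap [526.17238499 -54.5904459 ]
mark width 10.429705651855237
net gap [525.72785443 -57.62552934]
topc tool -5.514368900153511 -14.304470846193105
topc tool 5.966466682239203 -14.300030218572338
topc tool 6.985559529920911 7.4294098765425725
topc tool -6.74793600434793 7.425207613795185
mean 0.17243032691468166 -3.437470893606928
tip front edge tool -0.25341471729722215 -10.726115436489875
shoulder front -7.020120983650063 -17.69301308762798
shoulder front 6.773989152933017 -17.68665848834754
```

```bash
python3 -c "
from h import *
plan(525.5,-57.3,90,-12.86)"
```

```text
t 7.55 pos [ 512.1 -115.3  140.2] rot [-1.800e+02  1.000e-02 -1.199e+01] gap 13.0 F [-0.4 -0.8 -0.8]
turn [-0.0001  0.0002  0.0152] shift [ 0.102 -5.954  5.023]
```

apply_moves:
  targets: "0 0 0.015 0.05 -3 0 0.8; 0 0 0.015 0.1 -5.9 1 0.8; 0 0 0.015 0.1 -5.9 3 0.8; 0 0 0.015 0.1 -5.9 5 0.8; 0 0 0.015 0.1 -5.9 5 0.8"

```text
time: 8.05
tool_pos: [523.0, -56.9, 87.2]
tcp_rot: [180.0, 0.3, -12.8]
ft_force: [-1.2, 0.4, -0.9]
finger_gap: 13.6
```

apply_moves:
  targets: "0 0 0 0 0 0 0.8; 0 0 0 0 0 0 0.8; 0 0 0 0 0 0 0.8; 0 0 0 0 0 0 0.8; 0 0 0 0 0 0 0.8"

```text
time: 8.55
tool_pos: [525.8, -57.9, 90.9]
tcp_rot: [-180.0, -0.1, -12.8]
ft_force: [-0.2, -0.2, -1.1]
finger_gap: 13.4
```

```bash
python3 - <<'E'
from h import *
plan(525.5,-57.3,90,-12.86)
T=toolT(); im=snapshot('wrist'); np.save('T4',T); save(im,'w4.png')
a=im[150:310,205:345]; save(cv2.resize(a,None,fx=3.7,fy=3.7,interpolation=cv2.INTER_CUBIC),'c4.png')
E
```

```text
t 8.55 pos [525.8 -57.9  90.9] rot [-1.800e+02 -6.000e-02 -1.285e+01] gap 13.4 F [-0.2 -0.2 -1.1]
turn [-0.     -0.001   0.0002] shift [-0.042 -0.051  0.092]
```

View pics/c4.png

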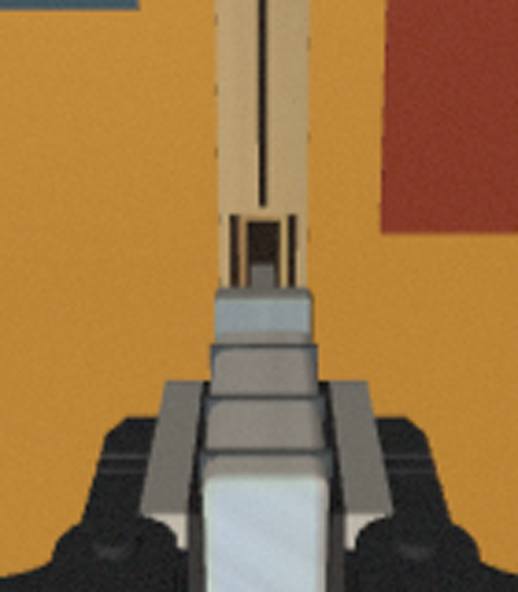

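```bash
python3 - <<'E'
from h import *
T=np.load('T4.npy'); c=T[:2,3]; f=lambda u,v,z:(lambda q:(round((q-c)@T[:2,0],2),round((q-c)@T[:2,1],2)))(atz('wrist',(150+v/3.7,205+u/3.7),z,T)[:2])
print('mark top',f(263,214,36),'rim top',f(263,217,36),'bore top',f(263,222,36),f(263,222,34.5))
print('tip front',f(262,263,T[2,3]-42.4),'shoulder front lower',f(263,290,T[2,3]-14.4+0),'marks L/R',f(234,250,36),f(292,250,36))
T=np.load('T3.npy');c=T[:2,3];g=lambda r,cc,z:(lambda q:(round((q-c)@T[:2,0],2),round((q-c)@T[:2,1],2)))(atz('wrist',(r,cc),z,T)[:2])
print([g(r,277.5,36) for r in (114,115,117,117.5,145.5,149,150.3)])
E
```

```text
mark top (np.float64(-0.15), np.float64(-16.49)) rim top (np.float64(-0.15), np.float64(-15.93)) bore top (np.float64(-0.15), np.float64(-14.98)) (np.float64(-0.15), np.float64(-14.53))
tip front (np.float64(-0.33), np.float64(-11.38)) shoulder front lower (np.float64(-0.14), np.float64(-16.71)) marks L/R (np.float64(-5.46), np.float64(-9.64)) (np.float64(5.15), np.float64(-9.63))
[(np.float64(0.85), np.float64(-76.92)), (np.float64(0.85), np.float64(-76.18)), (np.float64(0.85), np.float64(-74.72)), (np.float64(0.85), np.float64(-74.35)), (np.float64(0.86), np.float64(-53.24)), (np.float64(0.86), np.float64(-50.52)), (np.float64(0.86), np.float64(-49.51))]
```

Blade and gap agree to within about 0.5 mm in both axes, so I'm inserting.

apply_moves:
  targets: "0 0 0 0 0 0.6 0.8; 0 0 0 0 0 1.2 0.8; 0 0 0 0 0 1.6 0.8; 0 0 0 0 0 2 0.8; 0 0 0 0 0 2 0.8"

```text
time: 9.1
tool_pos: [524.8, -57.6, 69.3]
tcp_rot: [180.0, 0.1, -12.8]
ft_force: [-0.3, 0.6, -0.9]
finger_gap: 13.4
```

apply_moves:
  targets: "0 0 0 0 0 0.5 0.8; 0 0 0 0 0 1 0.8; 0 0 0 0 0 1.5 0.8; 0 0 0 0 0 1.8 0.8; 0 0 0 0 0 1.8 0.8"

```text
time: 9.6
tool_pos: [524.9, -57.6, 51.5]
tcp_rot: [180.0, 0.1, -12.8]
ft_force: [0.0, 0.5, -0.9]
finger_gap: 13.7
```

apply_moves:
  targets: "0 0 0 0 0 0.1 0.8; 0 0 0 0 0 0.2 0.8; 0 0 0 0 0 0.3 0.8; 0 0 0 0 0 0.4 0.8; 0 0 0 0 0 0.4 0.8"

```text
time: 10.1
tool_pos: [525.8, -57.8, 50.9]
tcp_rot: [180.0, -0.0, -12.8]
ft_force: [-12.6, 1.9, 22.9]
finger_gap: 13.4
```

apply_moves:
  targets: "0 0 0 0 0 -0.1 0.8; 0 0 0 0 0 -0.2 0.8; 0 0 0 0 0 -0.2 2.5; 0 0 0 0 0 -0.2 3.5; 0 0 0 0 0 -0.2 3.5"

```text
time: 10.6
tool_pos: [525.4, -57.7, 50.1]
tcp_rot: [180.0, 0.0, -12.8]
ft_force: [-0.4, -0.6, 0.1]
finger_gap: 34.8
```

apply_moves:
  targets: "0 0 0 0 0 0 3.5; 0 0 0 0 0 -2 3.5; 0 0 0 0 0 -5 3.5; 0 0 0 0 0 -8 5; 0 0 0 0 0 -11 5"

```text
time: 11.1
tool_pos: [525.1, -57.7, 161.2]
tcp_rot: [-180.0, 0.0, -12.8]
ft_force: [0.7, 0.3, 0.1]
finger_gap: 49.7
```

```bash
python3 - <<'E'
from h import *
plan(525.5,-57.3,90,-12.86)
T=toolT(); im=snapshot('wrist'); np.save('T5',T); save(im,'w5.png')
a=im[130:280,195:355]; a=cv2.resize(a,None,fx=3,fy=3,interpolation=cv2.INTER_CUBIC)
b=snapshot('side')[190:290,180:290]; b=cv2.resize(b,None,fx=3,fy=3,interpolation=cv2.INTER_CUBIC)
o=np.zeros((450,a.shape[1]+b.shape[1],3),np.uint8); o[:len(a),:a.shape[1]]=a; o[:len(b),a.shape[1]:]=b; save(o[:,:800],'c5.png')
E
```

```text
t 11.1 pos [525.1 -57.7 161.2] rot [-1.800e+02  3.000e-02 -1.284e+01] gap 49.7 F [0.7 0.3 0.1]
turn [-0.      0.0005  0.0004] shift [ 0.03  -0.042  7.12 ]
```

View pics/c5.png

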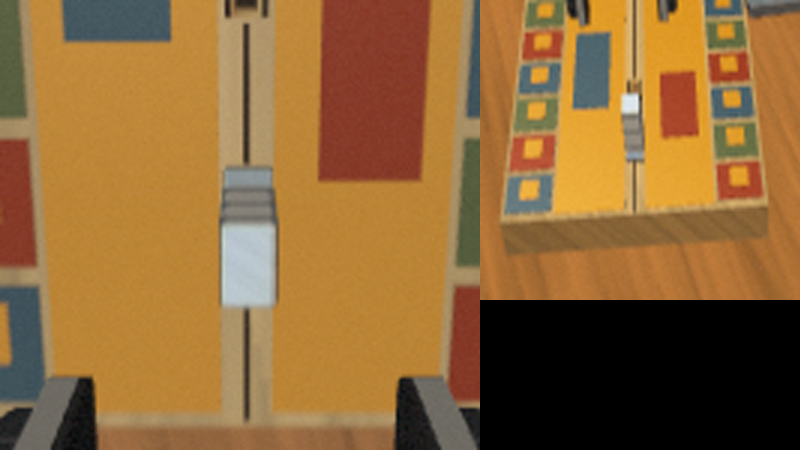

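The gauge is seated upright with its shoulder on the panel. The near gap is still empty ahead of it. Next is the boom head.

```bash
python3 -c "
from h import *
plan(576.9,169.7,225,-12.86)"
```

```text
t 11.2 pos [528.5 -58.3 165.6] rot [-179.99   -0.48  -12.83] gap 50.0 F [0.9 0.5 0.1]
turn [-0.0002 -0.0084  0.0005] shift [ -0.293 -23.311  -5.937]
```

apply_moves:
  targets: "0 0 0 0 0 -3 6; 0 0 0 0 0 -6.4 6; 0 0 0 0 -2 -6.4 6; 0 0 0 0 -6 -6.4 6; 0 0 0 0 -10 -6.4 6"
  force: 28

```text
time: 11.7
tool_pos: [547.8, 40.3, 223.9]
tcp_rot: [180.0, -0.0, -12.9]
ft_force: [1.2, 0.5, 0.4]
finger_gap: 59.8
```

```bash
python3 -c "
from h import *
plan(576.9,169.7,225,-12.86)"
```

```text
t 11.7 pos [547.8  40.3 223.9] rot [180.    -0.   -12.95] gap 59.8 F [1.2 0.5 0.4]
turn [ 0.     -0.0001 -0.0015] shift [ -0.061 -13.263  -0.106]
```

apply_moves:
  targets: "0 0 0 0 -4 0 6; 0 0 0 -0.1 -8 0 6; 0 0 0 -0.1 -11 0 6; 0 0 0 -0.1 -13.3 0 6; 0 0 0 -0.1 -13.3 0 6"

```text
time: 12.2
tool_pos: [575.9, 172.5, 223.1]
tcp_rot: [-180.0, 0.1, -12.7]
ft_force: [0.5, -0.5, 0.4]
finger_gap: 60.0
```

apply_moves:
  targets: "0 0 0 0 0 0 6; 0 0 0 0 0 0 6; 0 0 0 0 0 0 6; 0 0 0 0 0 0 6; 0 0 0 0 0 0 6"

```text
time: 12.7
tool_pos: [576.3, 169.0, 224.5]
tcp_rot: [-180.0, -0.0, -12.9]
ft_force: [0.4, 0.2, -0.1]
finger_gap: 60.0
```

```bash
python3 - <<'E'
from h import *
plan(576.9,169.7,147,-12.86)
T=toolT(); im=snapshot('wrist'); np.save('T6',T); save(im,'w6.png')
for d in place_of('wrist','head_grip'): print(np.round(d['at'],1),round(d['confidence'],2),atz('wrist',d['at'],166,T).round(1))
E
```

```text
t 12.7 pos [576.3 169.  224.5] rot [-1.800e+02 -1.000e-02 -1.289e+01] gap 60.0 F [ 0.4  0.2 -0.1]
turn [-0.0001 -0.0002 -0.0004] shift [ 0.046 -0.078  7.745]
[228.5 275.5] 0.67 [575.8 169.6 166. ]
```

View pics/w6.png

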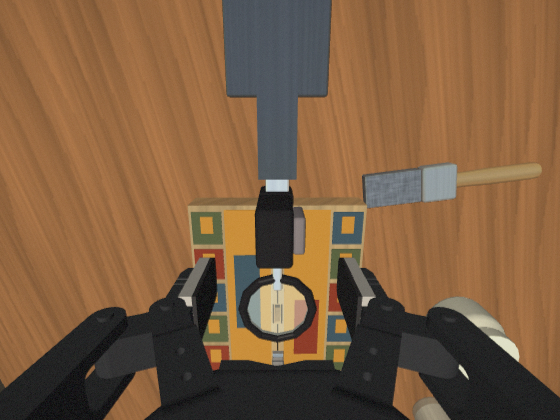

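The head block (cols 257–293, plate to col 304, rows 190–265) is centred between the jaws, and the network agrees to within 1 mm. Descending and squeezing.

apply_moves:
  targets: "0 0 0 0 -0.05 2 6; 0 0 0 0 -0.05 4 6; 0 0 0 0 -0.05 6 6; 0 0 0 0 -0.05 7.7 6; 0 0 0 0 -0.05 7.7 6"

```text
time: 13.3
tool_pos: [574.3, 169.7, 144.1]
tcp_rot: [179.9, 0.3, -12.8]
ft_force: [-0.4, -0.4, -1.0]
finger_gap: 60.0
```

apply_moves:
  targets: "0 0 0 0 0 0 4; 0 0 0 0 0 0 2; 0 0 0 0 0 0 2; 0 0 0 0 0 0 2; 0 0 0 0 0 0 2"
  force: 28

```text
time: 13.8
tool_pos: [576.1, 170.6, 149.5]
tcp_rot: [-180.0, -0.0, -12.8]
ft_force: [-11.0, -1.0, 7.7]
finger_gap: 25.6
```

apply_moves:
  targets: "0 0 0 0 0 0 2; 0 0 0 0 0 0 2; 0 0 0 0 0 0 2; 0 0 0 0 0 0 2; 0 0 0 0 0 0 2"

```text
time: 14.3
tool_pos: [576.0, 170.6, 149.5]
tcp_rot: [-180.0, -0.0, -12.8]
ft_force: [-9.7, 0.1, 8.5]
finger_gap: 25.6
```

```bash
python3 -c "
from h import *
plan(576.9-.2226*140,169.7-.975*140,147,-12.86)"
```

```text
t 14.3 pos [576.  170.6 149.5] rot [-1.7997e+02 -1.0000e-02 -1.2810e+01] gap 25.6 F [-9.7  0.1  8.5]
turn [-0.0005 -0.0001  0.0009] shift [ 0.09  14.069  0.243]
```

apply_moves:
  targets: "0 0 0 -0.05 0.5 -0.1 2; 0 0 0 -0.05 1.2 -0.1 2; 0 0 0 -0.05 2 -0.1 2; 0 0 0 -0.05 2.8 -0.1 2; 0 0 0 -0.05 3.5 -0.1 2"

```text
time: 14.8
tool_pos: [568.3, 136.6, 149.6]
tcp_rot: [-179.9, -0.1, -12.8]
ft_force: [-3.7, 5.4, 2.0]
finger_gap: 25.4
```

apply_moves:
  targets: "0 0 0 0 0.8 0 2; 0 0 0 0 1.6 0 2; 0 0 0 0 2.4 0 2; 0 0 0 0 3.2 0 2; 0 0 0 0 4 0 2"

```text
time: 15.3
tool_pos: [559.5, 97.7, 149.6]
tcp_rot: [-179.9, -0.1, -12.8]
ft_force: [-2.9, 7.0, 0.2]
finger_gap: 25.3
```

```bash
python3 -c "
from h import *
plan(576.0-.2226*140,170.6-.975*140,149.5,-12.86)"
```

```text
t 15.3 pos [559.5  97.7 149.6] rot [-1.7989e+02 -7.0000e-02 -1.2810e+01] gap 25.3 F [-2.9  7.   0.2]
turn [-0.002  -0.0012  0.0008] shift [-0.018  6.528 -0.007]
```

Through the first stop smoothly (75 mm), still squeezed.

apply_moves:
  targets: "0 0 0 0 0.8 0 2; 0 0 0 0 1.6 0 2; 0 0 0 0 2.4 0 2; 0 0 0 0 3.2 0 2; 0 0 0 0 4 0 2"

```text
time: 15.8
tool_pos: [550.6, 58.8, 149.5]
tcp_rot: [-179.9, -0.1, -12.8]
ft_force: [-2.6, 6.0, 1.5]
finger_gap: 25.5
```

apply_moves:
  targets: "0 0 0 0 0.6 0 2; 0 0 0 0 1.2 0 2; 0 0 0 0 1.8 0 2; 0 0 0 0 2.3 0 2; 0 0 0 0 2.6 0 2"

```text
time: 16.3
tool_pos: [545.0, 33.8, 149.6]
tcp_rot: [-179.8, -0.1, -12.8]
ft_force: [2.1, 22.0, -0.7]
finger_gap: 25.2
```

apply_moves:
  targets: "0 0 0 0 0 0 2; 0 0 0 0 0 0 2; 0 0 0 0 0 0 2; 0 0 0 0 0 0 2; 0 0 0 0 0 0 2"

```text
time: 16.8
tool_pos: [545.0, 34.0, 149.5]
tcp_rot: [-179.9, -0.1, -12.8]
ft_force: [-2.5, 8.1, 0.6]
finger_gap: 25.5
```

```bash
python3 - <<'E'
from h import *
plan(576.0-.2226*140,170.6-.975*140,149.5,-12.86)
p=np.array([576.0,170.6]); print('ext',np.linalg.norm(sense()['tool_pos'][:2]-p))
a=snapshot('side')[60:300,120:360]; a=cv2.resize(a,None,fx=2.5,fy=2.5,interpolation=cv2.INTER_CUBIC); save(a,'c7.png')
for q in ['lens','gauge','head_grip']:
    print(q,[(np.round(d['at']).tolist(),round(d['confidence'],2)) for d in place_of('side',q)])
print(atz('side',(0,0),0)*0)
E
```

```text
t 16.8 pos [545.   34.  149.5] rot [-1.7986e+02 -8.0000e-02 -1.2800e+01] gap 25.5 F [-2.5  8.1  0.6]
turn [-0.0024 -0.0014  0.001 ] shift [-0.023 -0.008  0.005]
ext 140.0927840919047
lens [([209.0, 228.0], 0.64)]
gauge [([366.0, 270.0], 0.76), ([347.0, 215.0], 0.69), ([238.0, 229.0], 0.61)]
head_grip [([172.0, 228.0], 0.85)]
[-0.  0.  0.]
```

View pics/c7.png

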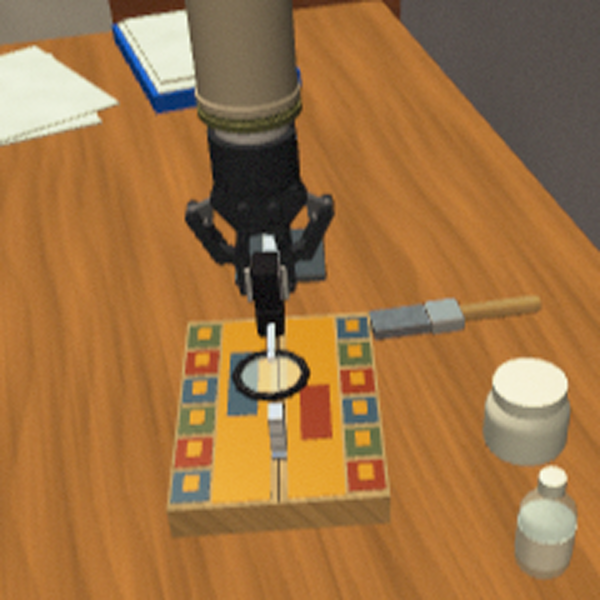

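```bash
python3 - <<'E'
from h import *
im=cv2.imread('pics/c7.png')
# ring outer extents in crop: cols 233-310, rows 350-399
print(atz('side',(60+374.5/2.5,120+271.5/2.5),128), 'expected',np.array([576,170.6])-np.array([.2226,.975])*230)
# the same network reading at the start, for bias
print('start',atz('side',(176,228),128),'now',atz('side',(209,228),128))
plan(545,34,149.5,-12.86)
hand_in()
E
```

```text
[527.5603754 -55.8748902 128.       ] expected [524.802 -53.65 ]
start [554.40429722  72.33451427 128.        ] now [526.88953523 -52.73373699 128.        ]
t 17.0 pos [545.   34.  149.5] rot [-1.7986e+02 -7.0000e-02 -1.2800e+01] gap 25.4 F [-1.1  7.5  0.9]
turn [-0.0024 -0.0013  0.001 ] shift [-0.001 -0.003  0.001]
the job is handed in; nothing more can be done
```

I took the gauge from the stand and seated it in the far gap, then let go of it. I then squeezed the release plate and pulled the boom out past the first stop to the second. I handed the job in at about 17 s, with the gripper still squeezing the head at 28 N; `hand_in()` reports no verdict.

- **Gauge:** On the way down it stopped at the expected height with about 23 N upward. After release the close-up showed it upright, with its shoulder on the panel and the near gap empty.
- **Boom:** By the tool position the pull was about 140 mm. The force rose to 22 N at the stop and settled at about 8 N. The finger opening stayed near 25.5 mm, which means the plate is fully in (27 mm nominal, and the gripper reads slightly low).
- **Lens:** In the last side picture it came out at about (527.5, -56) mm, within about 3 mm of the gauge at (526, -55).
- **Bystanders:** The bottle, tub and brush look untouched in that picture.

**Disagreements:**
- The trained network put the lens travel at about 128 mm, against 140 mm by tool position. Its first reading was about 10 mm off from the top camera, so I trusted the arm and the direct ring measurement.
- Early readings of the gap from the side and top cameras differed from the wrist view by about 5 mm. I used the wrist view, and the blade went in cleanly.

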